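# Shorten the tool-stand leg by one hole

### The arm

A 6-joint arm with a two-finger parallel gripper is mounted at the origin on the work surface. World frame = base frame: x ahead of the robot, y to its left, z up, the work surface at z = 0. Lengths are in m, angles in rad, forces in N, time in s.
With the tool pointing down it reaches from about 0.225 to 0.725 m from the base axis. Payload 3.1 kg.
Tool frame: the origin (TCP) lies at the very end of the fingers, on their centre line; the grasp point (between the pads) lies 19 mm behind it (r.hold_point_z is the distance from the TCP to the grasp point, in m); z points along the fingers, y is the line along which they close (so a half turn about z gives the same grasp; the last joint's range is limited). The gripper opens to 85 mm and grips with 20 to 120 N. Pads are 22 mm wide; open, the fingers measure 114 mm over their backs; the gripper's body (76 mm by 85 mm) begins 54 mm behind the grasp point. The pads swing forward as they close: fully open they stand 13 mm farther back than shut.
Start: joints at [-1.431, 0.048, 0.099, 1.622, 0, 1.443], TCP at [0.139, -0.506, 0.231] pointing down, gripper open.
Joint ranges: [-2.91, 2.91], [-0.99, 1.94], [-1.21, 1.42], [-2.12, 2.29], [-1.49, 1.47], [-3.14, 3.14]. Speed limits (rad/s): [2.79, 2.79, 3.14, 3.14, 3.14, 3.14].

### API

Orientations are given as a 3x3 rotation matrix whose columns are the frame's x, y, z axes.
In Python, from cell import r gives the robot as it stands.
- The arm moves only by the shell command python3 -m pendant 'ROWS' [OPENING] [FORCE]. ROWS is JSON, a list that holds one entry, the list of rows, each a list of 4 numbers: the shift along the tool's x, y, z in mm, then the turn about the tool's z in rad. In form: [[[x, y, z, spin], ...]]. A call has 1 to 5 rows; each row is the pose to reach, as a shift and turn from the pose commanded when the call began, along the tool's axes at that moment; what a row does not reach only later rows make up. A row lasts 1/12 s, in which the tool goes at most 41.7 mm and 7.16 degrees, less where a joint would pass 70% of its speed; a pose out of reach is approached as far as the arm can. A call with a gripper value outside its range is refused whole. OPENING is the finger opening in mm, from 0 to 85.4, set as the call begins (- or left out, the last holds). The fingers move at their own pace and stop on an object; FORCE is the grip in N (left out, the last holds). Time passes only in rows, so rows that repeat a pose let the fingers close. It gives the time, the measured TCP pose, the force, the opening and the grip force at its end, in the units of the state.
- r.observe(): the state, without advancing time (a new reading comes with each control period).
- r.camera(name): name is "scene" or "side" or "wrist"; returns (picture, depth): 384x512x3 uint8, red, green, blue; 384x512 float32, m along the optical axis (not along the pixel's ray), 0 where there is no reading.
- r.camera_model(name): a dict with "fovy" (degrees; the focal length in pixels is half the picture's height over the tangent of half this angle, whatever the lens; pixels are square), "cx", "cy" (the principal point, pixels), "eye" and "rotation" of the camera in the world; the wrist camera has in their place "mount" (4x4, takes a point from camera to tool coordinates, whose origin is the TCP and whose axes are the flange's). Camera axes: x right, y down, z forward; pixel columns grow to the right and rows downward; lengths in m; the calibration is good to about 2 mm. The wrist camera is an equidistant fisheye: a pixel r from the principal point sees the ray r / f radians off the axis. A picture is of the moment at which its call begins: read the wrist's pose just before it. camera_model takes no time and is no camera call.
- r.finish_job(): hands the job in; it is judged then, once.
The state is a dict: "time": time; "q": joint angles; "dq": joint speeds; "effort": joint torques, N m; "position": TCP position; "tcp_rot": TCP orientation; "ft_force": force on the tool from outside, world axes, zero at the start; "wrist_torque": the same for the moment, N m; "grip_width": finger opening in m; "grasp_force": force on a finger pad.
Only numpy, scipy, OpenCV 4.12 (cv2) and the standard library are available. Lean on these libraries where they do the work, as an engineer would, in place of code of your own. Each camera call takes 0.05 s, during which the arm holds its last target. There are 200 camera calls.

### The job

The two telescoping legs on the bench belong to one tool stand, and the longer one, nearer the robot, has to come in by exactly one hole to match its twin. Butt its foot against the planing stop, hold its spring button pressed in and push the tube gently towards the stop, never with more than 20 N, until the button clicks out in the next hole. Leave the leg lying flat on the bench, let go of it, and leave the twin, the sander and the glue bottle where they are.

Things in the scene. Friction and masses are not known exactly. Their poses are not given: they have to be found in the camera images.
- leg: The leg to shorten: grey 30 mm square outer tube, 240 mm long, lying flat, a bright 25 mm inner tube sliding in it. Origin: middle of the outer tube's length (x -120 to +120 mm), on its underside; centre line 15 mm above. x along it to the foot, z up, holes and button on the -y side. Behind x -120: black plug, steel spigot to -160. Whole leg about 0.36 kg, balances near the button.
- button (a point): Tip of the leg's domed steel spring button, 10 mm across, carried by the inner tube, standing 5 mm out of a hole in the outer tube's -y face, on the centre line. About 5 N presses it flush. In the leg's frame x +55, y -20 mm at the start; x +20, y -20 mm when clicked out in the next hole. Not pressed, it blocks hard both ways.
- next_hole (a point): Centre, on the outer tube's -y face, of the next of its four 11.5 mm holes, where the button must end: x +20 mm in the leg's frame (the others: +90, +55, -15). With the button held flush (tube squeezed across it), about 8 to 15 N along the tube makes its dome slip under the wall; then the tubes slide with 2 to 6 N until it springs out in the next hole and blocks hard.
- tube_mouth (a point): Centre of the outer tube's open end, where the inner tube comes out, on the centre line; x +120 mm in the leg's frame.
- tube_end (a point): Centre of the end face of the black cap on the inner tube, on the centre line; x +251 mm in the leg's frame at the start. Beyond it stands the levelling foot, a black rubber disc 30 mm across on a screw stem: its flat end is 20 to 60 mm from this point, screwed out differently on each leg; it does not move in use.
- stop: The planing stop: a beech batten 240 x 32 x 42 mm screwed to the bench. Origin: centre of its underside. x along its length, z up; its long face at y = -16 mm, looking along its -y towards the leg, is the one to push against.
- twin: The other leg, same make, already one hole shorter, lying on the bench farther from the robot. Origin and axes as for the leg. To be left alone.
- sander: Round palm sander, 124 mm across at its pad, 154 mm tall, standing upright. Origin: centre of its underside. To be left alone.
- glue: White glue bottle with a blue nozzle, 62 mm across, 205 mm tall, standing upright. Origin: centre of its underside. To be left alone.

How it is judged:
By the outcome, as a careful person would: the job done as asked, in the order asked, and still so for the second after the job is handed in, with the robot touching nothing.
It also fails if it takes over 51 s, if anything falls off the work surface, if the arm or the gripper's body presses on something with over 40 N, if the wrist force passes 120 N, or if a joint passes its speed limit or range.

## Working session

There is one attempt and no reset: what is moved stays moved. The work goes in short steps, Python scripts to look and compute and a shell command to move; the robot and the scene stay as the last step left them, time stands still between calls to the robot, and variables do not carry over. Pictures are saved under pics/ and viewed, at most 10 in all, crops included, and the job is handed in when it is done.

```bash
mkdir -p pics; ls; cat > h.py <<'E'
import numpy as np, cv2
from cell import r
def cam(n):
    m=r.camera_model(n); p,d=r.camera(n); return m,p,d
def f(m): return 192/np.tan(np.radians(m['fovy'])/2)
def pt(m,d,u,v,z=None):
    F=f(m); ray=np.array([(u-m['cx'])/F,(v-m['cy'])/F,1.]); R=np.array(m['rotation']); e=np.array(m['eye'])
    if z is not None:
        w=R@ray; return e+w*(z-e[2])/w[2]
    return e+R@(ray*d[int(round(v)),int(round(u))])
E
python3 - <<'E'
from h import *
for n in('scene','side'):
    m,p,d=cam(n); print(n,m)
    np.savez('pics/'+n,p=p,d=d); cv2.imwrite(f'pics/{n}0.png',p[:,:,::-1])
a=np.hstack([cv2.imread('pics/scene0.png'),])
s=r.observe();print(s['time'],s['position'],s['tcp_rot'])
E
```

```text
pics
scene {'fovy': 42.443601121053355, 'cx': 259.3869968212201, 'cy': 188.26372854017617, 'eye': array([1.39252363, 0.94635731, 0.93823613]), 'rotation': array([[-0.76299108,  0.3916595 , -0.51424454],
       [ 0.64634273,  0.47364213, -0.59825096],
       [ 0.00925721, -0.78883836, -0.61453099]])}
side {'fovy': 56.12094457401996, 'cx': 254.0052479241451, 'cy': 187.50550991574062, 'eye': array([ 0.45557497, -0.57212966,  0.88565142]), 'rotation': array([[ 0.96068947, -0.22336057,  0.16488116],
       [-0.27746742, -0.75245547,  0.5973463 ],
       [-0.00935788, -0.61961345, -0.78485133]])}
0.1 [ 0.13883659 -0.50572858  0.23024388] [[ 9.64353543e-01  2.64616975e-01 -3.16176926e-04]
 [ 2.64617044e-01 -9.64351280e-01  2.10454998e-03]
 [ 2.51994028e-04 -2.11319604e-03 -9.99997735e-01]]
```

View pics/scene0.png

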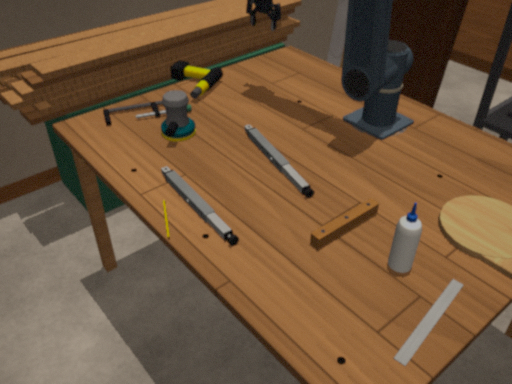

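View pics/side0.png

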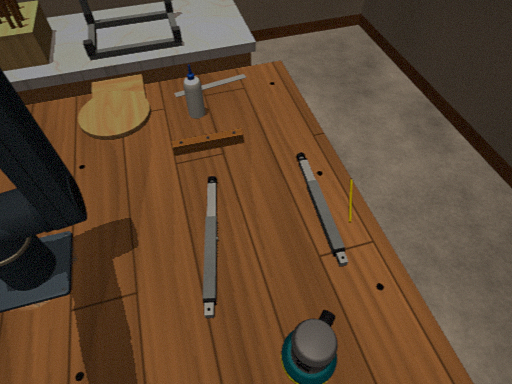

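Scene and side views: the leg runs from spigot (side 209,311) to foot (212,180), with the stop beyond it at (208,142). The twin is on the right, the sander at (312,345) and the glue at (195,95). Next I enlarge the leg area.

```bash
python3 - <<'E'
from h import *
p=cv2.imread('pics/side0.png')
c=cv2.resize(p[125:320,160:260],None,fx=4,fy=4,interpolation=cv2.INTER_CUBIC)  # 400x780
c=np.hstack([c[:400],c[380:780]]); c=cv2.convertScaleAbs(c,alpha=1.3)
cv2.imwrite('pics/crop1.png',c)
m=r.camera_model('side');d=np.load('pics/side.npz')['d']
for u,v in [(212,200),(211,220),(210,260),(209,290),(180,150),(235,137)]:print(u,v,pt(m,d,u,v).round(4))
E
```

```text
212 200 [0.5037 0.0715 0.027 ]
211 220 [0.4863 0.0026 0.0278]
210 260 [ 0.458  -0.1197  0.029 ]
209 290 [ 0.4389 -0.2006  0.0322]
180 150 [0.4444 0.3091 0.0216]
235 137 [0.633  0.3029 0.035 ]
```

View pics/crop1.png

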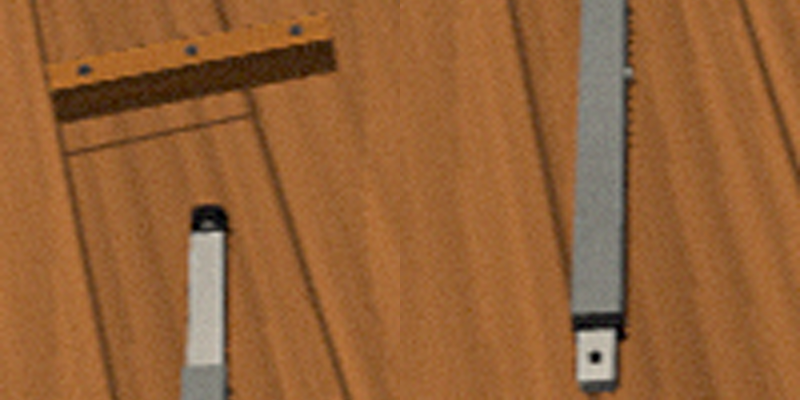

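The enlarged crop shows the mouth edge at side px (205.7–216.3, 216) and the outer tube's back edge at (203.2–216, 298). The button is at (217.2,238.5), and the stop's front top edge runs (173.7,147.5)–(243.7,135).

```bash
python3 - <<'E'
from h import *
m=r.camera_model('side')
P=lambda u,v,z:pt(m,None,u,v,z)
ml,mr=P(205.75,216.5,.03),P(216.25,216,.03); bl,br=P(203.25,298,.03),P(216,298,.03)
mm=(ml+mr)/2; bb=(bl+br)/2
print('mouth',mm,np.linalg.norm(ml-mr),'back',bb,np.linalg.norm(bl-br),'len',np.linalg.norm(mm-bb))
x=(mm-bb);x/=np.linalg.norm(x);o=(mm+bb)/2;o[2]=0
print('x',x,np.degrees(np.arctan2(x[1],x[0])),'o',o)
y=np.array([-x[1],x[0],0])
b=P(217.25,238.5,.015);print('button',b,(b-o)@x,(b-o)@y)
e=P(212,183,.025);print('cap/innerend',e,(e-o)@x)
e=P(212,177,.02);print('foot',e,(e-o)@x,(e-o)@y)
a,c=P(173.75,147.5,.042),P(243.75,135,.042);print('stop top',a,c,np.linalg.norm(a-c),np.degrees(np.arctan2(*(c-a)[1::-1])))
a2,c2=P(175,155.5,0),P(244,142.5,0);print('stop bot',a2,c2,np.degrees(np.arctan2(*(c2-a2)[1::-1])))
# gap along leg from origin to stop
n=(c-a)/np.linalg.norm(c-a);N=np.array([-n[1],n[0],0])
print('stop face along leg x:',((a-o)@N)/(x@N),((a2-o)@N)/(x@N), 'at',o+x*((a-o)@N)/(x@N),N,'angle leg-N',np.degrees(np.arccos(x@N)))
E
```

```text
mouth [0.48880321 0.01367756 0.03      ] 0.02989174923321679 back [ 0.43623015 -0.22003665  0.03      ] 0.031142992062266815 len 0.2395542963603343
x [0.21946197 0.97562106 0.        ] 77.32256624159723 o [ 0.46251668 -0.10317954  0.        ]
button [ 0.49075873 -0.05357891  0.015     ] 0.05458948127991332 -0.016668091291950134
cap/innerend [0.51728087 0.13669889 0.025     ] 0.24604910485715187
foot [0.52268257 0.16459861 0.02      ] 0.27445413123228873 6.80139286965073e-05
stop top [0.42677795 0.30555531 0.042     ] [0.6622629  0.29664549 0.042     ] 0.23565344561499185 -2.1668111387020965
stop bot [4.23937310e-01 3.10273216e-01 1.11022302e-16] [0.66360213 0.30338429 0.        ] -1.646457495391581
stop face along leg x: 0.4140384602399131 0.41872421749719174 at [0.55338237 0.3007651  0.        ] [0.03780897 0.99928499 0.        ] angle leg-N 10.510622619700674
```

```bash
python3 -m pendant '[[[40,-31,0,0],[80,-61,0,0],[120,-92,0,0],[150,-120,0,0],[150,-120,0,0]]]' 85 30 | tail -3
python3 -m pendant '[[[33,-25,0,0],[66,-51,0,0],[99,-76,0,0],[132,-102,0,0],[150,-120,0,0]]]'|tail -1
python3 -m pendant '[[[33,-25,0,-0.1],[66,-51,0,-0.2],[99,-76,0,-0.3],[135,-94,0,-0.4],[135,-94,0,-0.5]]]'|tail -1
python3 -m pendant '[[[0,0,0,-0.1],[0,0,0,-0.2],[0,0,0,-0.3],[0,0,0,-0.4],[0,0,0,-0.5]]]'|tail -1
python3 - <<'E'
from h import *
s=r.observe();R=np.array(s['tcp_rot']);print(s['time'],s['position'],np.degrees(np.arctan2(R[1,0],R[0,0])),s['q'],s['ft_force'])
E
```

```text
ft_force: [0.8, -0.4, 0.0]
grip_width: 0.0851
grasp_force: 0.0
grasp_force: 0.0
grasp_force: 0.0
grasp_force: 0.0
1.7667 [ 0.4697255  -0.06885059  0.2306207 ] 72.94135318742303 [-2.86932226e-01 -8.11026256e-02 -2.96281183e-02  1.62367939e+00
  5.82716141e-06  1.58159366e+00] [ 0.95262203 -0.09423959  0.27941674]
```

```bash
python3 -m pendant '[[[0,0,30,-0.077],[0,0,60,-0.077],[0,0,90,-0.077],[0,0,90,-0.077]]]'|tail -1
cat >> h.py <<'E'
def wrist(name,z=None):
    s=r.observe(); m,p,d=cam('wrist'); np.savez('pics/'+name,p=p,d=d,pos=s['position'],R=s['tcp_rot']); cv2.imwrite(f'pics/{name}.png',p[:,:,::-1]); return s,m
def wpt(name,u,v,z):
    m=r.camera_model('wrist'); q=np.load('pics/'+name+'.npz'); F=f(m); M=np.array(m['mount'])
    du,dv=u-m['cx'],v-m['cy']; rr=np.hypot(du,dv)+1e-9; t=rr/F
    ray=np.array([np.sin(t)*du/rr,np.sin(t)*dv/rr,np.cos(t)])
    e=q['pos']+q['R']@M[:3,3]; w=q['R']@M[:3,:3]@ray
    return e+w*(z-e[2])/w[2]
E
python3 - <<'E'
from h import *
s,m=wrist('w1');R=np.array(s['tcp_rot']);print(m,s['time'],s['position'],np.degrees(np.arctan2(R[1,0],R[0,0])),s['ft_force'])
p=cv2.imread('pics/w1.png');cv2.imwrite('pics/w1b.png',cv2.resize(p,(800,600),interpolation=cv2.INTER_CUBIC))
E
```

```text
grasp_force: 0.0
{'fovy': 65.70646984690485, 'cx': 253.95101461862043, 'cy': 192.71783344962142, 'mount': array([[ 6.13726987e-04, -9.50600916e-01, -3.10415079e-01,
         7.86633793e-02],
       [ 9.99999797e-01,  5.29901475e-04,  3.54370782e-04,
        -5.95873484e-04],
       [-1.72375782e-04, -3.10415234e-01,  9.50601048e-01,
        -1.42775684e-01],
       [ 0.00000000e+00,  0.00000000e+00,  0.00000000e+00,
         1.00000000e+00]])} 2.1 [ 0.46408751 -0.06733789  0.13295331] 77.05033918246663 [-1.58562589 -0.00631759 -1.45868817]
```

View pics/w1b.png

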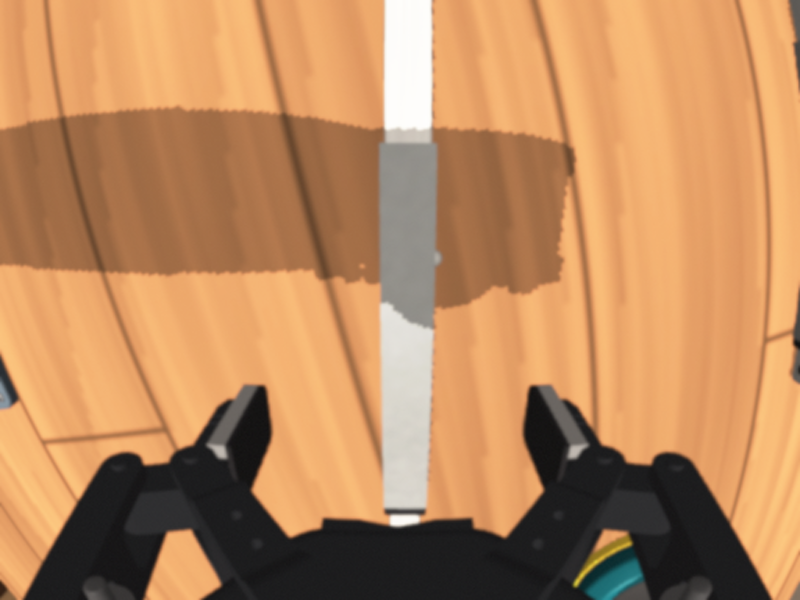

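The wrist view shows the leg central between the fingers: mouth edge at (379–437,143), button tip at (439,258), outer tube's back end at (384–426,510).

```bash
python3 -m pendant '[[[0,0,0,0],[0,0,0,0]]]'|tail -8; python3 - <<'E'
from h import *
W=lambda u,v,z:wpt('w1',u*.64,v*.64,z)
ml,mr,bl,br=W(379,143,.03),W(437,143,.03),W(384,510,.03),W(426,510,.03)
mm=(ml+mr)/2;bb=(bl+br)/2;x=mm-bb;L=np.linalg.norm(x);x/=L;o=(mm+bb)/2;y=np.array([-x[1],x[0],0])
print(L,np.linalg.norm(ml-mr),np.linalg.norm(bl-br),'o',o,np.degrees(np.arctan2(x[1],x[0])))
b=W(439,258,.015);print('button',b,(b-o)@x,(b-o)@y)
s=r.observe();R=np.array(s['tcp_rot']);p=np.array(s['position']);print(p,np.degrees(np.arctan2(R[1,0],R[0,0])),'tcp in leg',(p-o)@x,(p-o)@y,'ft',s['ft_force'],R[:,2])
E
```

```text
time: 2.32
position: [0.4715, -0.0695, 0.1438]
tcp_rot: [[0.224, 0.975, 0.004], [0.975, -0.224, -0.001], [-0.0, 0.004, -1.0]]
ft_force: [0.3, 0.7, -0.3]
grip_width: 0.0848
grasp_force: 0.0
0.2421796911961046 0.030148869217806636 0.029782395216603835 o [ 0.459614  -0.1033691  0.03     ] 77.08350199775317
button [ 0.48989884 -0.05288832  0.015     ] 0.05597305187132423 -0.018234529481603708
[ 0.47154114 -0.06953076  0.14382416] 77.05030867267202 tcp in leg 0.03564821136774973 -0.004061433873604772 ft [ 0.31230537  0.67525823 -0.29623033] [ 0.00379988 -0.00112832 -0.99999214]
```

```bash
python3 -m pendant '[[[0,-2.5,35,0],[0,-2.5,70,0],[0,-2.5,100,0],[0,-2.5,120,0],[0,-2.5,120,0]]]' 60|tail -8; python3 -m pendant '[[[0,0,0,0],[0,0,0,0],[0,0,0,0]]]'|tail -8
```

```text
time: 2.73
position: [0.4657, -0.068, 0.019]
tcp_rot: [[0.224, 0.975, -0.005], [0.975, -0.224, 0.001], [0.0, -0.005, -1.0]]
ft_force: [-1.9, 0.8, -0.2]
grip_width: 0.0602
grasp_force: 0.0
time: 2.98
position: [0.4705, -0.0694, 0.0247]
tcp_rot: [[0.224, 0.975, 0.006], [0.975, -0.224, -0.002], [-0.0, 0.006, -1.0]]
ft_force: [0.0, -0.1, 0.4]
grip_width: 0.0599
grasp_force: 0.0
```

```bash
python3 -m pendant '[[[0,0,4,0],[0,0,8,0],[0,0,12,0],[0,0,16,0],[0,0,19,0]]]'|tail -8; python3 -m pendant '[[[0,0,0,0],[0,0,0,0],[0,0,0,0],[0,0,0,0]]]'|tail -8
```

```text
time: 3.4
position: [0.4671, -0.0684, 0.0016]
tcp_rot: [[0.224, 0.975, -0.001], [0.975, -0.224, 0.0], [0.0, -0.001, -1.0]]
ft_force: [0.0, -0.0, -0.6]
grip_width: 0.0601
grasp_force: 0.0
time: 3.73
position: [0.4677, -0.0686, 0.0024]
tcp_rot: [[0.224, 0.975, 0.0], [0.975, -0.224, -0.0], [-0.0, 0.0, -1.0]]
ft_force: [0.5, 0.7, 0.1]
grip_width: 0.0599
grasp_force: 0.0
```

```bash
python3 -m pendant '[[[0,0,0,0],[0,0,0,0],[0,0,0,0],[0,0,0,0],[0,0,0,0]]]' 20 40|tail -8; python3 -m pendant '[[[0,0,0,0],[0,0,0,0],[0,0,0,0]]]'|tail -8; python3 - <<'E'
from h import *
s,m=wrist('w2');print(s['position'])
cv2.imwrite('pics/w2b.png',cv2.resize(cv2.imread('pics/w2.png'),(800,600)))
E
```

```text
time: 4.15
position: [0.4679, -0.0687, 0.0026]
tcp_rot: [[0.224, 0.975, 0.001], [0.975, -0.224, -0.0], [-0.0, 0.001, -1.0]]
ft_force: [0.7, 0.2, 1.1]
grip_width: 0.0294
grasp_force: 42.2
time: 4.4
position: [0.468, -0.0686, 0.0026]
tcp_rot: [[0.224, 0.975, 0.001], [0.975, -0.224, -0.0], [-0.0, 0.001, -1.0]]
ft_force: [0.8, 0.6, 0.8]
grip_width: 0.0295
grasp_force: 42.3
[ 0.46797345 -0.06864729  0.00264411]
```

View pics/w2b.png

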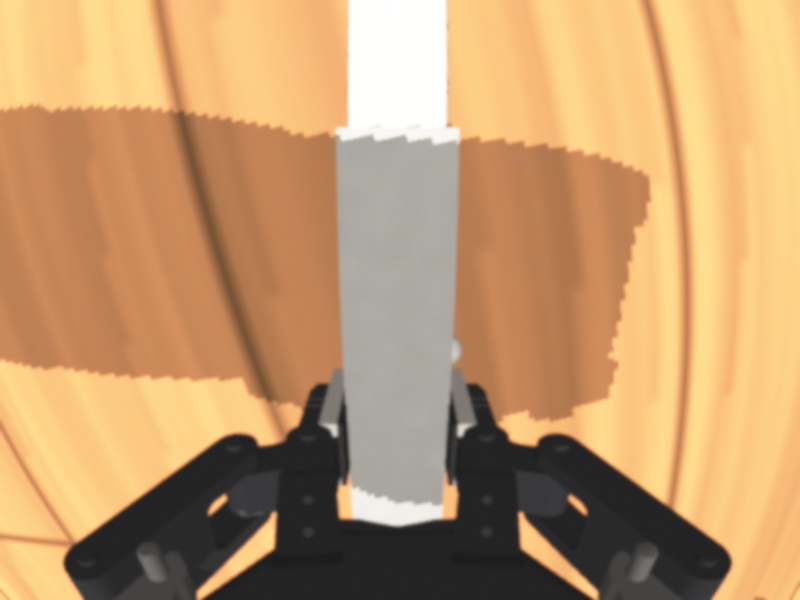

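The leg is gripped just behind the button. The button stands free at (457,350) and the mouth is near row 130. Next I rotate it square to the stop and slide it towards the stop.

```bash
python3 -m pendant '[[[0,0,0,-0.05],[0,0,0,-0.1],[0,0,0,-0.15],[0,0,0,-0.19],[0,0,0,-0.19]]]'|tail -8; python3 -m pendant '[[[10,6,0,0],[22,14,0,0],[36,23,0,0],[48,32,0,0],[60,40,0,0]]]'|tail -8;python3 -m pendant '[[[10,0,0,0],[20,0,0,0],[30,0,0,0],[30,0,0,0],[30,0,0,0]]]'|tail -8
python3 - <<'E'
from h import *
for u,v,n in[(457,350,'button')]: 
    b=wpt('w2',u*.64,v*.64,.015);q=np.load('pics/w2.npz');print(n,q['R'].T@(b-q['pos']))
m,p,d=cam('side');np.savez('pics/side1',p=p,d=d)
c=cv2.resize(p[130:260,165:265,::-1],None,fx=4.5,fy=4.5,interpolation=cv2.INTER_CUBIC)
cv2.imwrite('pics/s1.png',c)
E
```

```text
time: 4.87
position: [0.4676, -0.0686, 0.0026]
tcp_rot: [[0.035, 0.999, 0.0], [0.999, -0.035, -0.0], [-0.0, 0.0, -1.0]]
ft_force: [-0.5, -0.2, 2.8]
grip_width: 0.0293
grasp_force: 42.5
time: 5.28
position: [0.51, -0.0108, 0.0026]
tcp_rot: [[0.038, 0.999, -0.0], [0.999, -0.038, -0.003], [-0.003, -0.0, -1.0]]
ft_force: [-1.6, -3.8, 4.1]
grip_width: 0.0297
grasp_force: 42.5
time: 5.7
position: [0.5107, 0.022, 0.0026]
tcp_rot: [[0.035, 0.999, 0.001], [0.999, -0.035, 0.004], [0.004, 0.0, -1.0]]
ft_force: [0.8, 3.5, 5.0]
grip_width: 0.0294
grasp_force: 42.8
button [ 0.02032288  0.01787344 -0.01234263]
```

View pics/s1.png

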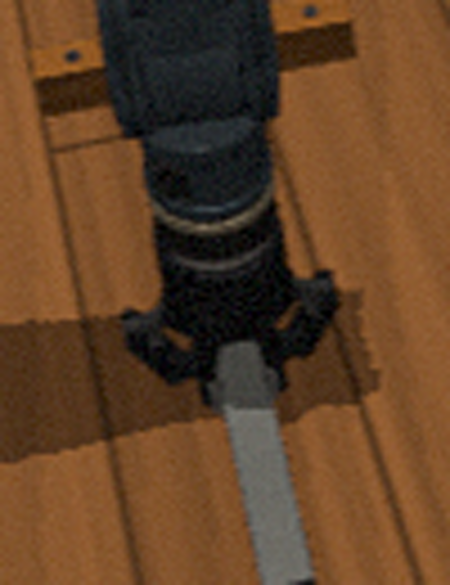

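The arm hides the foot in the side view, so I use the scene camera to see the gap to the stop.

```bash
python3 - <<'E'
from h import *
m,p,d=cam('scene');np.savez('pics/scene1',p=p,d=d)
c=cv2.resize(p[150:260,250:400,::-1],None,fx=5,fy=5,interpolation=cv2.INTER_CUBIC)
cv2.imwrite('pics/c1.png',c);print(r.observe()['position'],r.observe()['ft_force'])
E
```

```text
[0.51073481 0.02181011 0.00264226] [0.17762483 4.84103217 4.29494189]
```

View pics/c1.png

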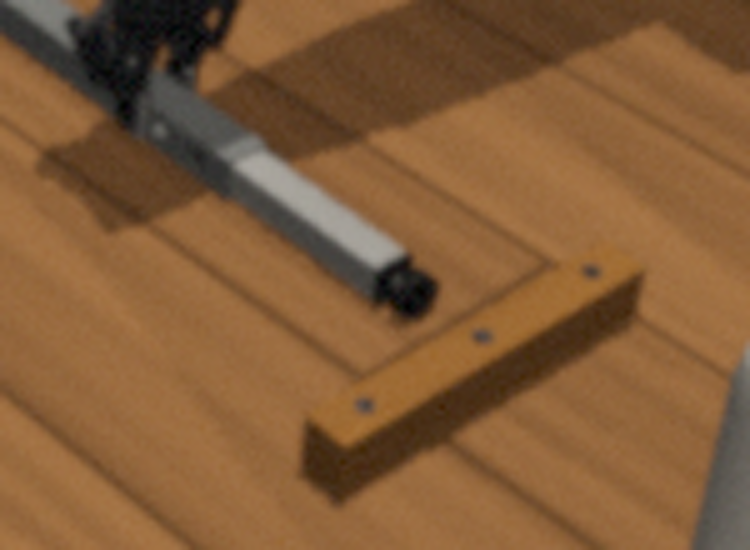

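The foot disc's end is at crop (418,296). The stop's upper leg-side edge runs (308,412)–(600,243), so there is a clear gap and the foot faces the stop's middle.

```bash
python3 - <<'E'
from h import *
m=r.camera_model('scene')
P=lambda u,v,z:pt(m,None,250+u/5,150+v/5,z)
print('foot',P(420,297,.015),'button',P(158,130,.015))
a,c=P(308,412,.042),P(600,243,.042);print(a,c,np.linalg.norm(a-c),np.degrees(np.arctan2(*(a-c)[1::-1])))
E
python3 -m pendant '[[[5,0,0,0],[10,0,0,0],[15,0,0,0],[20,0,0,0],[20,0,0,0]]]'|egrep 'time|pos|ft_f'
python3 -m pendant '[[[0,0,0,0]]]'|egrep 'time|pos|ft_f'
```

```text
foot [0.51812275 0.26059737 0.015     ] button [0.52567631 0.04422087 0.015     ]
[0.65891974 0.30727596 0.042     ] [0.42818027 0.31401782 0.042     ] 0.2308379342509926 -1.6736212793667065
time: 6.22
position: [0.5117, 0.0392, 0.0026]
ft_force: [0.9, -1.2, 4.1]
time: 6.3
position: [0.5117, 0.0392, 0.0026]
ft_force: [0.7, -2.0, 4.7]
```

```bash
python3 -m pendant '[[[3,0,0,0],[6,0,0,0],[9,0,0,0],[12,0,0,0],[14,0,0,0]]]'|egrep 'time|pos|ft_f'
for i in 1 2; do python3 -m pendant '[[[1,0,0,0],[2,0,0,0]]]'|egrep 'time|pos|ft_f';done
```

```text
time: 6.72
position: [0.5122, 0.0522, 0.0026]
ft_force: [-0.4, -4.7, 5.2]
time: 6.88
position: [0.5123, 0.054, 0.0026]
ft_force: [-0.2, -5.0, 5.2]
time: 7.05
position: [0.5123, 0.0559, 0.0026]
ft_force: [-0.5, -4.9, 5.6]
```

```bash
python3 -m pendant '[[[0,0,-0.5,0],[0,0,-0.5,0]]]'|egrep 'time|pos|ft_f';  for i in 1 2; do python3 -m pendant '[[[1,0,0,0],[2,0,0,0]]]'|egrep 'time|pos|ft_f';done
```

```text
time: 7.22
position: [0.5121, 0.0568, 0.0026]
ft_force: [0.6, -4.2, 3.0]
time: 7.38
position: [0.512, 0.0594, 0.0026]
ft_force: [0.3, -4.4, 2.6]
time: 7.55
position: [0.5121, 0.0619, 0.0026]
ft_force: [-1.4, -4.3, 3.1]
```

```bash
python3 -m pendant '[[[0,0,-0.5,0],[1,0,-0.5,0]]]'|egrep 'time|pos|ft_f';  for i in 1 2 3; do python3 -m pendant '[[[0.7,0,0,0],[1.4,0,0,0]]]'|egrep 'time|pos|ft_f';done
```

```text
time: 7.72
position: [0.5117, 0.0633, 0.0027]
ft_force: [-0.1, -2.1, 0.0]
time: 7.88
position: [0.5117, 0.0648, 0.0027]
ft_force: [0.3, -2.1, 0.4]
time: 8.05
position: [0.5118, 0.0662, 0.0027]
ft_force: [1.1, -0.5, -1.5]
time: 8.22
position: [0.5118, 0.0676, 0.0027]
ft_force: [0.5, -0.7, -2.7]
```

```bash
for i in 1 2 3; do python3 -m pendant '[[[0.5,0,0,0],[1,0,0,0]]]'|egrep 'time|pos|ft_f';done
```

```text
time: 8.38
position: [0.5119, 0.0686, 0.0027]
ft_force: [-0.6, -0.6, -3.7]
time: 8.55
position: [0.512, 0.0693, 0.0028]
ft_force: [-0.6, -1.4, -3.8]
time: 8.72
position: [0.5122, 0.0695, 0.0031]
ft_force: [-0.9, -4.0, -2.7]
```

```bash
for i in 1 2; do python3 -m pendant '[[[0.5,0,0,0],[0.5,0,0,0]]]'|egrep 'time|pos|ft_f';done
```

```text
time: 8.88
position: [0.5123, 0.0701, 0.0031]
ft_force: [-0.6, -3.5, -4.1]
time: 9.05
position: [0.5124, 0.0704, 0.0032]
ft_force: [-1.3, -4.5, -3.4]
```

```bash
python3 -m pendant '[[[0.5,0,0.8,0],[1,0,0.8,0],[1,0,0.8,0]]]'|egrep 'time|pos|ft_f';python3 -m pendant '[[[0.5,0,0,0],[1,0,0,0]]]'|egrep 'time|pos|ft_f'; python3 - <<'E'
from h import *
m,p,d=cam('scene')
c=cv2.resize(p[150:260,250:400,::-1],None,fx=5,fy=5,interpolation=cv2.INTER_CUBIC)
cv2.imwrite('pics/c2.png',c)
E
```

```text
time: 9.3
position: [0.5126, 0.0707, 0.0027]
ft_force: [-0.4, -7.8, -2.9]
time: 9.47
position: [0.5126, 0.0708, 0.0028]
ft_force: [-1.5, -10.2, -1.7]
```

View pics/c2.png

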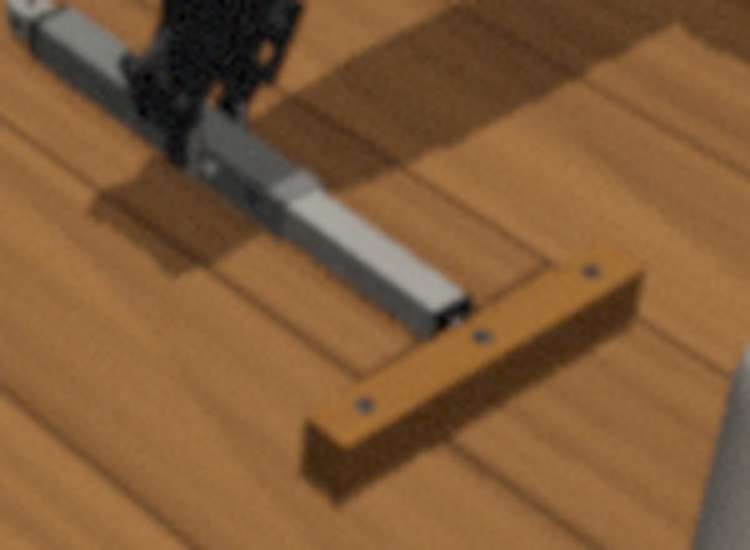

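The foot is against the stop: the force rises about 2.5 N per mm commanded, with no gap at (455,320). Now I unload, open, move 20 mm onto the button and regrip.

```bash
python3 -m pendant '[[[-1.5,0,0.3,0],[-3,0,0.3,0],[-3,0,0.3,0]]]'|egrep 'time|pos|ft_f';python3 -m pendant '[[[0,0,0,0],[0,0,0,0],[0,0,0,0],[0,0,0,0]]]' 60|egrep 'time|pos|ft_f|grip';python3 -m pendant '[[[5,0,0,0],[10,0,0,0],[15,0,0,0],[20,0,0,0],[20,0,0,0]]]'|egrep 'time|pos|ft_f';python3 -m pendant '[[[0,0,0,0],[0,0,0,0],[0,0,0,0]]]'|egrep 'time|pos|ft_f|rot'
python3 - <<'E'
from h import *
s,m=wrist('w3')
cv2.imwrite('pics/w3b.png',cv2.resize(cv2.imread('pics/w3.png'),(800,600)))
E
```

```text
time: 9.77
position: [0.5129, 0.0706, 0.0027]
ft_force: [-1.7, -1.1, -1.4]
time: 10.1
position: [0.5134, 0.0707, 0.0029]
ft_force: [-1.0, -0.6, -0.4]
grip_width: 0.0602
time: 10.52
position: [0.5133, 0.0913, 0.0022]
ft_force: [-0.0, 0.2, -0.2]
time: 10.77
position: [0.5133, 0.0901, 0.0022]
tcp_rot: [[0.036, 0.999, -0.0], [0.999, -0.036, -0.0], [-0.0, -0.0, -1.0]]
ft_force: [0.6, 0.7, 0.5]
```

View pics/w3b.png

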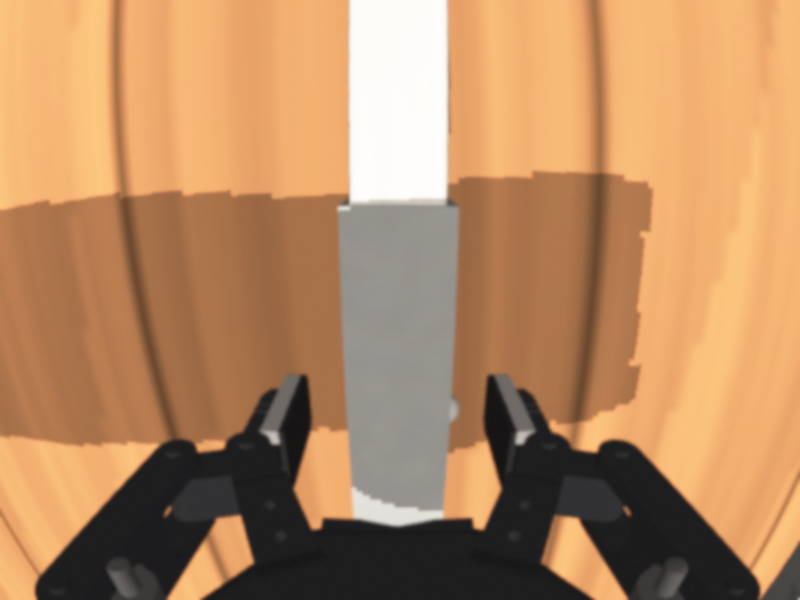

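The leg lies square between the open fingers, with the button at (455,410) between the pads and the mouth edge at row 207. Checking the offset:

```bash
python3 - <<'E'
from h import *
q=np.load('pics/w3.npz')
for u,v,z in[(455,410,.015),(399,205,.03),(338,207,.03),(458,207,.03)]: print(q['R'].T@(wpt('w3',u*.64,v*.64,z)-q['pos']))
E
```

```text
[-0.00108615  0.01832509 -0.01284539]
[ 0.06624659 -0.00020833 -0.02785141]
[ 0.06586222 -0.01536675 -0.02784987]
[ 0.06589037  0.01446695 -0.0278528 ]
```

```bash
python3 -m pendant '[[[0,0,-0.5,0],[0,0,-0.5,0],[0,0,-0.5,0],[0,0,-0.5,0],[0,0,-0.5,0]]]' 20 40|egrep 'time|pos|ft_f|gr'; python3 -m pendant '[[[0,0,0,0],[0,0,0,0]]]'|egrep 'time|pos|ft_f|gr'; python3 -m pendant '[[[0.7,0,0,0],[1.4,0,0,0],[2,0,0,0]]]'|egrep 'time|pos|ft_f|gr'
```

```text
time: 11.23
position: [0.514, 0.09, 0.0036]
ft_force: [-0.5, -0.2, 5.2]
grip_width: 0.0293
grasp_force: 41.8
time: 11.4
position: [0.514, 0.09, 0.0036]
ft_force: [1.1, -1.2, 6.5]
grip_width: 0.0294
grasp_force: 41.9
time: 11.65
position: [0.514, 0.09, 0.0036]
ft_force: [-0.6, -7.1, 6.0]
grip_width: 0.0292
grasp_force: 42.1
```

```bash
python3 -m pendant '[[[0.4,0,-0.8,0],[0.8,0,-0.8,0]]]'|egrep 'pos|ft_f'; python3 -m pendant '[[[0.4,0,0,0],[0.8,0,0,0]]]'|egrep 'pos|ft_f'; python3 -m pendant '[[[0.4,0,0,0],[0.4,0,0,0]]]'|egrep 'time|pos|ft_f'
```

```text
position: [0.5137, 0.0903, 0.0036]
ft_force: [0.9, -7.6, 2.7]
position: [0.5137, 0.0905, 0.0035]
ft_force: [-0.6, -9.7, 1.8]
time: 12.15
position: [0.5137, 0.0906, 0.0036]
ft_force: [-0.2, -9.3, 2.8]
```

```bash
python3 -m pendant '[[[0.4,0,0,0],[0.8,0,0,0]]]'|egrep 'pos|ft_f'; python3 -m pendant '[[[0.4,0,0,0],[0.4,0,0,0]]]'|egrep 'time|pos|ft_f'
```

```text
position: [0.5137, 0.0913, 0.0036]
ft_force: [0.2, -9.6, 3.4]
time: 12.48
position: [0.5137, 0.0915, 0.0035]
ft_force: [-1.0, -9.1, 4.1]
```

```bash
for i in 1 2 3; do python3 -m pendant '[[[0.4,0,0,0],[0.8,0,0,0]]]'|egrep 'pos|ft_f'; done
```

```text
position: [0.5138, 0.0917, 0.0036]
ft_force: [0.4, -11.9, 3.5]
position: [0.5138, 0.0919, 0.0036]
ft_force: [0.3, -12.9, 3.0]
position: [0.5138, 0.0921, 0.0036]
ft_force: [-0.7, -14.1, 4.8]
```

```bash
python3 -m pendant '[[[0.3,0,0,0],[0.3,0,0,0]]]'|egrep 'time|pos|ft_f|gr'; python3 -m pendant '[[[0.3,0,0,0],[0.3,0,0,0]]]'|egrep 'time|pos|ft_f|gr'
```

```text
time: 13.15
position: [0.5138, 0.0922, 0.0036]
ft_force: [-0.6, -14.1, 4.1]
grip_width: 0.0294
grasp_force: 41.7
time: 13.32
position: [0.5138, 0.0923, 0.0035]
ft_force: [-0.4, -15.3, 5.1]
grip_width: 0.0294
grasp_force: 41.7
```

```bash
python3 -m pendant '[[[0.3,0,0,0],[0.3,0,0,0]]]'|egrep 'pos|ft_f'; python3 -m pendant '[[[0.3,0,0,0],[0.3,0,0,0]]]'|egrep 'time|pos|ft_f'
```

```text
position: [0.5138, 0.0924, 0.0036]
ft_force: [-0.6, -15.4, 3.4]
time: 13.65
position: [0.5138, 0.0929, 0.0036]
ft_force: [-1.2, -14.7, 3.7]
```

```bash
for i in 1 2; do python3 -m pendant '[[[0.3,0,0,0],[0.3,0,0,0]]]'|egrep 'time|pos|ft_f';done
```

```text
time: 13.82
position: [0.5138, 0.0931, 0.0036]
ft_force: [-0.1, -15.2, 4.4]
time: 13.98
position: [0.5138, 0.0945, 0.0035]
ft_force: [-1.4, -11.8, 3.1]
```

```bash
python3 -m pendant '[[[0,0,0,0],[0,0,0,0]]]'|egrep 'time|pos|ft_f';for i in 1 2; do python3 -m pendant '[[[0.4,0,0,0],[0.8,0,0,0],[1.2,0,0,0]]]'|egrep 'time|pos|ft_f';done
```

```text
time: 14.15
position: [0.5139, 0.0949, 0.0035]
ft_force: [-0.8, -10.5, 4.0]
time: 14.4
position: [0.5139, 0.0966, 0.0035]
ft_force: [0.1, -9.0, 2.5]
time: 14.65
position: [0.514, 0.0978, 0.0035]
ft_force: [-0.6, -10.4, 3.2]
```

```bash
python3 -m pendant '[[[0.8,0,-0.6,0],[1.6,0,-0.6,0],[2.4,0,-0.6,0],[3.2,0,-0.6,0]]]'|egrep 'time|pos|ft_f';for i in 1 2; do python3 -m pendant '[[[0.8,0,0,0],[1.6,0,0,0],[2.4,0,0,0],[3.2,0,0,0],[4,0,0,0]]]'|egrep 'time|pos|ft_f';done
```

```text
time: 14.98
position: [0.5138, 0.1015, 0.0035]
ft_force: [-0.3, -8.8, 1.1]
time: 15.4
position: [0.514, 0.1054, 0.0036]
ft_force: [0.2, -9.2, 1.3]
time: 15.82
position: [0.5141, 0.1094, 0.0036]
ft_force: [0.7, -10.1, 1.6]
```

```bash
cat >> h.py <<'E'
def edge(name):
    p=np.load('pics/'+name+'.npz')['p'].astype(float).mean(2)[:,248:262].mean(1); g=np.diff(p[60:300]); i=np.argmin(g)+60; return i, wpt_tool(name,254,i+.5,.03)
def wpt_tool(name,u,v,z):
    q=np.load('pics/'+name+'.npz'); return (q['R'].T@(wpt(name,u,v,z)-q['pos'])).round(4)
E
python3 - <<'E'
from h import *
wrist('w4'); print(edge('w3'),edge('w4'),r.observe()['time'])
E
python3 -m pendant '[[[0.8,0,0,0],[1.6,0,0,0],[2.4,0,0,0],[3.2,0,0,0],[4,0,0,0]]]'|egrep 'time|pos|ft_f'
```

```text
(np.int64(127), array([ 0.0677, -0.0007, -0.0279])) (np.int64(130), array([ 0.0664, -0.0007, -0.027 ])) 15.8667
time: 16.28
position: [0.5143, 0.1134, 0.0036]
ft_force: [0.3, -8.9, 1.6]
```

```bash
python3 -m pendant '[[[0.8,0,0,0],[1.6,0,0,0],[2.4,0,0,0],[3.2,0,0,0],[4,0,0,0]]]'|egrep 'time|pos|ft_f';for i in 1 2 3; do python3 -m pendant '[[[0.5,0,0,0],[1,0,0,0],[1.5,0,0,0]]]'|egrep 'time|pos|ft_f';done
```

```text
time: 16.7
position: [0.5145, 0.1175, 0.0036]
ft_force: [0.8, -9.2, 1.0]
time: 16.95
position: [0.5145, 0.1198, 0.0036]
ft_force: [0.5, -5.1, 0.7]
time: 17.2
position: [0.5144, 0.1228, 0.0035]
ft_force: [1.0, -3.3, -0.4]
time: 17.45
position: [0.5144, 0.1249, 0.0036]
ft_force: [1.4, -5.8, -1.7]
```

```bash
for i in 1 2; do python3 -m pendant '[[[0.4,0,0,0],[0.8,0,0,0]]]'|egrep 'time|pos|ft_f';done
```

```text
time: 17.62
position: [0.5144, 0.125, 0.0036]
ft_force: [1.0, -8.6, -1.6]
time: 17.78
position: [0.5144, 0.1252, 0.0036]
ft_force: [1.7, -9.7, -1.5]
```

```bash
python3 -m pendant '[[[0.4,0,0,0],[0.8,0,0,0],[0.8,0,0,0]]]'|egrep 'time|pos|ft_f'; python3 -m pendant '[[[-1.5,0,0.3,0],[-3,0,0.6,0],[-4,0,0.8,0],[-4,0,0.8,0]]]'|egrep 'time|pos|ft_f'
```

```text
time: 18.03
position: [0.5144, 0.1253, 0.0036]
ft_force: [1.2, -10.2, -1.1]
time: 18.37
position: [0.5144, 0.1252, 0.0036]
ft_force: [0.2, 0.8, 1.9]
```

```bash
python3 -m pendant '[[[0,0,0,0],[0,0,0,0],[0,0,0,0],[0,0,0,0]]]' 70|egrep 'time|pos|ft_f|gr'; python3 -m pendant '[[[0,0,-15,0],[0,0,-40,0],[0,0,-75,0],[-20,0,-110,0],[-50,0,-130,0]]]'|egrep 'time|pos|ft_f'; python3 -m pendant '[[[-25,0,0,0],[-50,0,0,0],[-50,0,0,0],[-50,0,0,0],[-50,0,0,0]]]' 85|egrep 'time|pos|ft_f'
python3 - <<'E'
from h import *
wrist('w5');a=np.load('pics/w5.npz')['p'][:,:,::-1]
m,p,d=cam('scene'); p=p[:,:,::-1]
c1=cv2.resize(a[0:300,170:340],(340,600),interpolation=cv2.INTER_CUBIC)
c2=cv2.resize(p[120:240,260:352],(460,600),interpolation=cv2.INTER_CUBIC)
cv2.imwrite('pics/fin.png',np.hstack([c1,c2]))
E
```

```text
time: 18.7
position: [0.5143, 0.1245, 0.0032]
ft_force: [-0.9, 0.4, -0.4]
grip_width: 0.0702
grasp_force: 0.0
time: 19.12
position: [0.5144, 0.0757, 0.1375]
ft_force: [1.1, -0.1, 1.3]
time: 19.53
position: [0.5107, 0.0245, 0.133]
ft_force: [0.5, -0.4, 0.0]
```

View pics/fin.png

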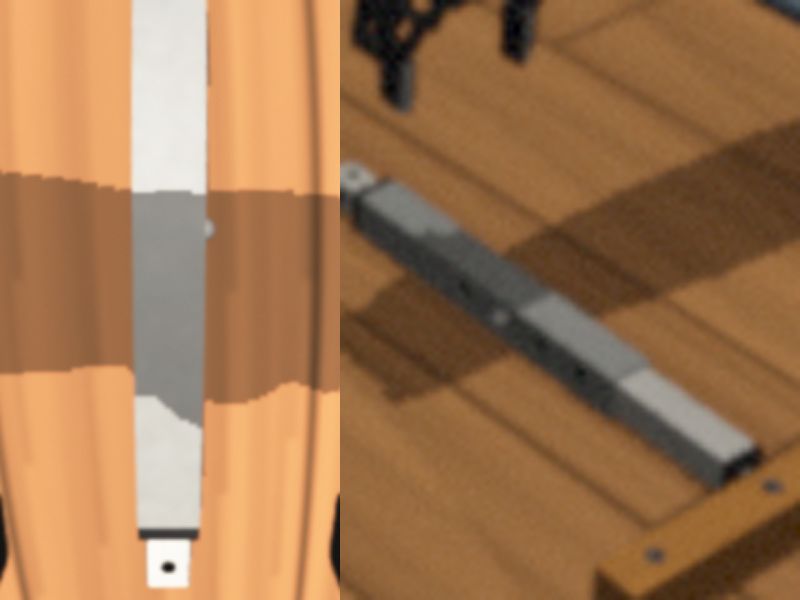

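The picture shows the button standing out at (208,228) on the left and (500,318) on the right. Two empty holes lie towards the mouth and one behind, so it is in the +20 hole. The leg lies flat with its foot at the stop, and the gripper is clear.

```bash
python3 -c "
from h import *
a=wpt('w5',274,114,.015);b=wpt('w5',254,264.5,.03);print(np.linalg.norm((a-b)[:2]),'expect ~.141')
print(r.finish_job())"
```

```text
0.1409537032061266 expect ~.141
the job is handed in; nothing more can be done
None
```

The leg is one hole shorter: the button has clicked out in the +20 mm hole, the wrist-force readings while pushing stayed at about 15 N or less, the leg lies flat and released with its foot at the stop, and the arm did not go near the twin, sander or glue bottle; the job is handed in.

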